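# Drift a tight bush out of a propeller hub

### The job

The worn bush is stuck tight inside the bronze propeller hub on the blue press-out stand. Take the drift from its wooden holder, feel its nose into the hole of the dark washer on top of the hub and press the bush steadily out through the bottom, so that it drops into the yellow catch tray; go gently, never bearing on washer, hub or bush with more than about 25 N, and keep the gripper off the bush and the stand. Then stand the drift back upright, fully down in its holder, let go, and leave the other parts on the bench where they are.

Things in the scene. Friction and masses are not known exactly. Their poses are not given: they have to be found in the camera images.
- stand: Blue steel press-out stand, fixed, the hub clamped on it. Origin: centre of its underside, on the bench and the bore axis; z up. Base 130 x 120 x 8 mm; two cheeks at y = +-52 mm carry the seat plate (84 x 116 mm, top at z = 70 mm) with a 35 mm hole; open at front and back. Yellow catch tray under the hole: 84 x 88 mm, floor at z = 11 mm, rim at z = 26 mm
- hub_axis (a point): Point on the hub's vertical axis, 120 mm above the bench, level with the top of the dark steel thrust washer (60 mm dia, 14 mm thick) seized on the hub. The washer's 14 mm hole, sharp-edged, 1 mm play round the drift, lies 2 to 4 mm off this axis, direction unknown and unmeasured: touch down lightly and search by feel. Hub: bronze, 68 mm dia, z 70 to 106 mm, 32 mm bore, open below, blade roots 55 mm out
- bush_center (a point): Centre of the worn brass bush (26 mm dia, 20 mm high, black centre, 60 g) on the hub's axis, hidden under the washer; its top starts 16 to 22 mm below the washer's top. Friction holds it: 7 to 16 N moves it down at any slow speed, and it stays where left; it lets go and falls into the tray once its top is 46 to 50 mm below the washer's top, felt as a sudden loss of force
- bush: The same bush; origin at the centre of its underside, z up
- drift_grip (a point): Centre of the orange square grip (18 x 18 mm, 60 mm tall, flats along the point's x and y) of the drift, a steel tool standing upright: from the bottom nose of 12 mm diameter and 53 mm long with the end edge broken by 0.8 mm, black collar 30 mm diameter and 8 mm thick, grip. 121 mm long, 200 g. The point lies 91 mm above the nose end and 30 mm below the grip's top. The collar meets the hub's top when the nose is 53 mm in. Hold it firmly (40 N or so), or it slips
- drift_tip (a point): Centre of the flat nose end of the drift; z points up along the drift to the grip
- drift: The drift; origin at the nose end, z up along it
- holder_hole (a point): Centre of the mouth, 62 mm above the bench, of the 17 mm hole (58 mm deep, 3 mm chamfer) in the dark wooden holder block, 60 x 60 x 62 mm, fixed. The drift stands in it with its collar resting on the block's top: its nose end is then 53 mm below the mouth
- socket_center (a point): Centre of the red plastic spark plug socket, 24 mm diameter, 64 mm tall, standing loose; bystander
- impeller_center (a point): Centre of the black rubber impeller, 60 mm across, 20 mm high, loose; bystander
- plug0_center (a point): Centre of a brass drain plug, 22 mm head, 20 mm high, loose; bystander
- plug1_center (a point): Centre of the second brass drain plug, same size, loose; bystander
Not all that is in view belongs to the job. Leave any white look-alike of the drift alone. Of the things that look like the part that bears holder_hole, the larger one is meant.

How it is judged:
By the outcome, as a careful person would: the job done as asked, in the order asked, and still so for the second after the job is handed in, with the robot touching nothing.
It also fails if it takes over 72 s, if anything falls off the work surface, if the arm or the gripper's body presses on something with over 40 N, if the wrist force passes 120 N, or if a joint passes its speed limit or range.

### The arm

A 6-joint arm with a two-finger parallel gripper is mounted at the origin on the work surface. World frame = base frame: x ahead of the robot, y to its left, z up, the work surface at z = 0. Lengths are in mm, angles in rad, forces in N, time in s.
With the tool pointing down it reaches from about 275 to 750 mm from the base axis. Payload 10.2 kg.
Tool frame: the origin (TCP) lies midway between the tips of the shut fingers; the grasp point (between the pads) lies 19 mm behind it; z points along the fingers, y is the direction in which the jaws open and shut (so a half turn about z gives the same grasp; the last joint's range is limited). The gripper opens to 88 mm and grips with 3 to 60 N. Pads are 18 mm wide; open, the fingers measure 123 mm over their backs; the gripper's body (75 mm by 187 mm) begins 45 mm behind the grasp point.
Start: joints at [-1.398, 0.313, 1.498, -0, 1.331, -0.223], TCP at [202.4, -484.423, 238.72] pointing down, gripper open.
Joint ranges: [-2.94, 2.94], [-0.97, 2.17], [0.19, 2.56], [-1.23, 4.37], [0.02, 3.11], [-2.88, 2.88]. Speed limits (rad/s): [2.39, 2.39, 3.01, 3.14, 3.14, 3.14].

### API

Orientations are given as a rotation vector (axis times angle).
In Python, from plant import get_state, vision, order gives the robot as it stands.
- The arm moves only by the tool jog_arm, never from a script. Its argument "increments" is a list of rows, each a list of 7 numbers: the closure, from -1 (fully open) to 1 (shut), then the shift along the tool's x, y, z in m, then the turn, a rotation vector about the tool's x, y, z in degrees. A call has 1 to 20 rows; each row shifts and turns the pose as measured when the row begins, along the tool's axes as they then stand; what a row does not reach is not made up. A row lasts 1/10 s, in which the tool goes at most 50 mm and 8.59 degrees, less where a joint would pass 70% of its speed; a pose out of reach is approached as far as the arm can. A call with a gripper value outside its range is refused whole. The fingers move at their own pace and stop on an object; "squeeze" is the grip in N (left out, the last holds). Time passes only in rows, so rows that do not move let the fingers close. It gives the time, the measured TCP pose, the force and the opening at its end, in the units of the state.
- get_state(): the state, without advancing time (a new reading comes with each control period).
- vision.get_image(name): name is "scene" or "top" or "wrist"; returns a dict with "frame" (480x640x3 uint8, red, green, blue), "K" (3x3 intrinsics, pixels), "k1" (the pictures are not rectified: a ray, as slopes to the right and down, at radius r is drawn at 1 + k1 r^2 times it, then the intrinsics apply), "world_to_cam" (4x4, takes a point from world to camera coordinates). Camera axes: x right, y up, looking along -z (the intrinsics and any distortion apply to the point x, -y, -z); pixel columns grow to the right and rows downward; lengths in mm; the calibration is good to about 2 mm. A picture is of the moment at which its call begins. There is no depth.
- order.hand_in(): hands the job in, once; it reports no verdict.
The state is a dict: "t": time; "qpos": joint angles; "qvel": joint speeds; "joint_efforts": joint torques, N m; "eef_pos": TCP position; "ee_rot": TCP orientation; "ft_force": force on the tool from outside, world axes, zero at the start; "ft_torque": the same for the moment, N m; "opening": finger opening in mm.
Only numpy, scipy, OpenCV 4.12 (cv2) and the standard library are available. Lean on these libraries where they do the work, as an engineer would, in place of code of your own. Each camera call takes 0.05 s, during which the arm holds its last target.

## Working session

There is one attempt and no reset: what is moved stays moved. The work goes in short steps, Python scripts to look and compute and a tool call to move; the robot and the scene stay as the last step left them, time stands still between calls to the robot, and variables do not carry over. Pictures are saved under pics/ and viewed, and the job is handed in when it is done.

Besides the shell and the picture viewer there is one more tool, called after "Call:" as name(argument=value, ...) on one line, values as JSON. jog_arm: Moves the arm, as the interface text tells. Its arguments: {"type":"object","properties":{"increments":{"type":"array"},"squeeze":{"type":"number"}},"required":["increments"]}

```bash
ls; mkdir -p pics; cat > h.py <<'E'
import numpy as np, cv2
from plant import get_state, vision, order
def grab(name,fn):
    d=vision.get_image(name); cv2.imwrite(f'pics/{fn}.png',cv2.cvtColor(d['frame'],cv2.COLOR_RGB2BGR))
    np.savez(f'pics/{fn}.npz',K=d['K'],k1=d['k1'],T=d['world_to_cam']); return d
def load(fn): 
    d=np.load(f'pics/{fn}.npz'); return d['K'],float(d['k1']),d['T']
def proj(fn,P):
    K,k1,T=load(fn); p=T[:3,:3]@np.array(P,float)+T[:3,3]
    s=np.array([p[0]/-p[2],-p[1]/-p[2]]); s=s*(1+k1*(s@s)); return K[:2,:2]@s+K[:2,2]
def ray(fn,uv):
    K,k1,T=load(fn); d=np.linalg.inv(K[:2,:2])@(np.array(uv,float)-K[:2,2]); s=d.copy()
    for _ in range(30): s=d/(1+k1*(s@s))
    R=T[:3,:3]; return -R.T@T[:3,3], R.T@np.array([s[0],-s[1],-1])
def onz(fn,uv,z):
    c,r=ray(fn,uv); return c+r*(z-c[2])/r[2]
def crop(fn,x0,y0,x1,y1,s,out):
    im=cv2.imread(f'pics/{fn}.png')[y0:y1,x0:x1]; cv2.imwrite(f'pics/{out}.png',cv2.resize(im,None,fx=s,fy=s,interpolation=cv2.INTER_CUBIC))
E
python3 - <<'E'
from h import *
for n in ['scene','top','wrist']: d=grab(n,n+'0'); print(n,d['k1'],d['K'][0],np.linalg.inv(d['world_to_cam'])[:3,3])
s=get_state(); print({k:np.round(v,3) for k,v in s.items()})
E
```

```text
pics
scene -0.08482515610601364 [569.02102224   0.         324.98212313] [1187.423403   -264.33482242  553.49937871]
top -0.014480685506423934 [464.8643442    0.         317.90584108] [485.7825879   32.21784999 750.47346195]
wrist -0.019912379724634326 [377.85971341   0.         321.2367748 ] [ 264.28632996 -458.84856696  384.05623263]
{'t': np.float64(0.15), 'qpos': array([-1.398,  0.313,  1.498,  0.   ,  1.331, -0.223]), 'qvel': array([-0.001, -0.002, -0.003,  0.001,  0.   ,  0.001]), 'joint_efforts': array([ 1.0000e-03, -4.0230e+01, -2.5232e+01,  6.9000e-02,  3.4000e-02,
       -0.0000e+00]), 'eef_pos': array([ 202.377, -484.248,  238.324]), 'ee_rot': array([-3.079, -0.618, -0.   ]), 'ft_force': array([-0.504,  0.461,  0.481]), 'ft_torque': array([-0.009,  0.026, -0.018]), 'opening': np.float64(88.504)}
```

View pics/scene0.png

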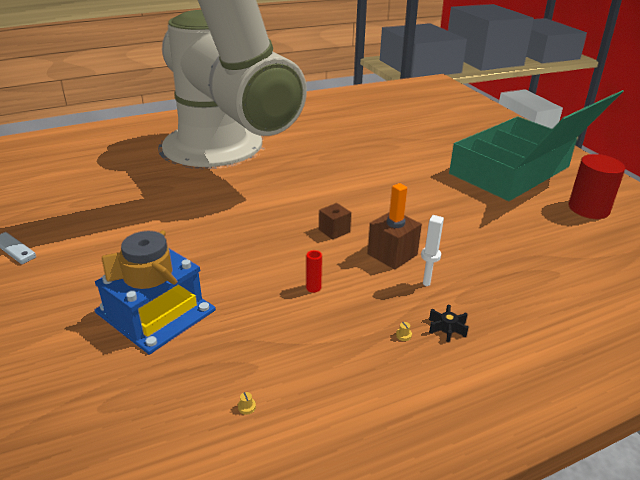

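View pics/top0.png

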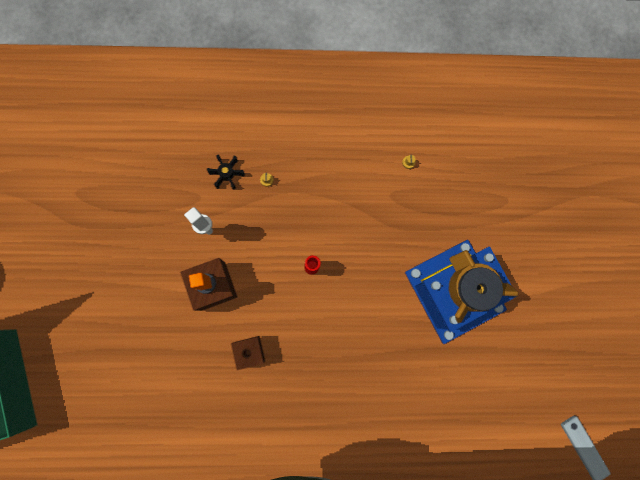

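View pics/wrist0.png

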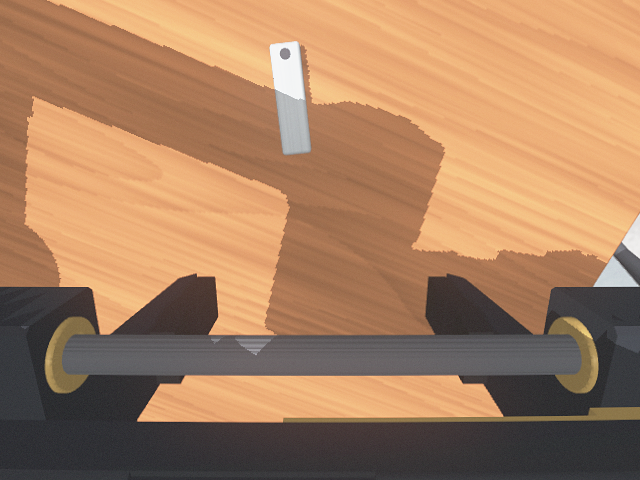

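The scene view shows the drift at about (399,205) in the larger block, the hub washer at (144,245) and the white look-alike at (432,250). The top view shows the grip top at (198,281) and the washer at (481,289). I'll enlarge these.

```bash
python3 - <<'E'
from h import *
crop('top0',160,240,260,315,8,'ct1'); crop('top0',395,225,535,345,5,'ct2')
crop('scene0',355,170,455,270,6,'cs1'); crop('scene0',85,220,225,360,4,'cs2')
E
```

```text
(no output)
```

View pics/ct1.png

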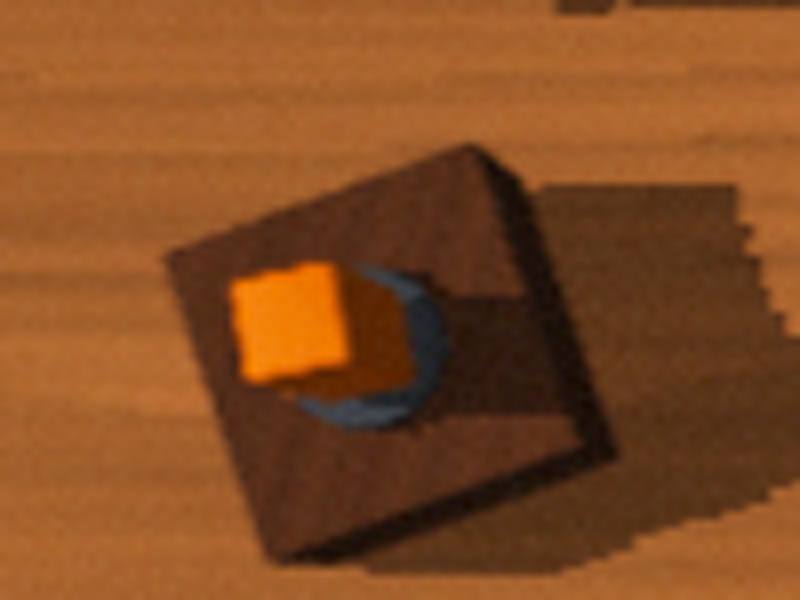

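View pics/ct2.png

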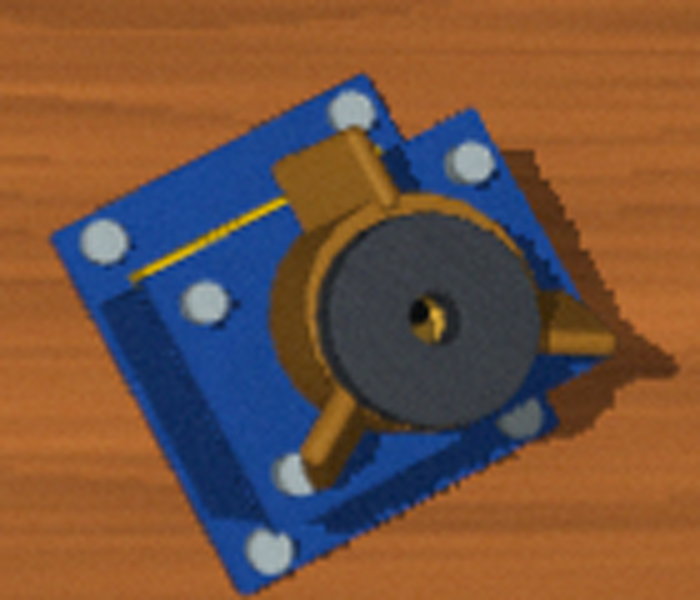

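View pics/cs1.png

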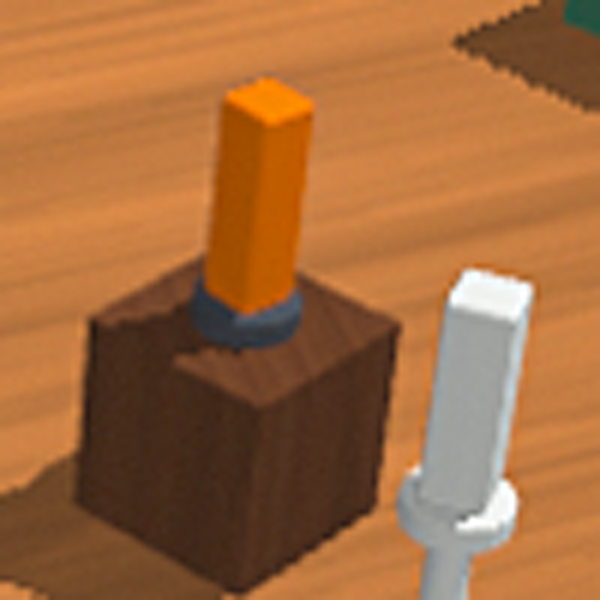

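View pics/cs2.png

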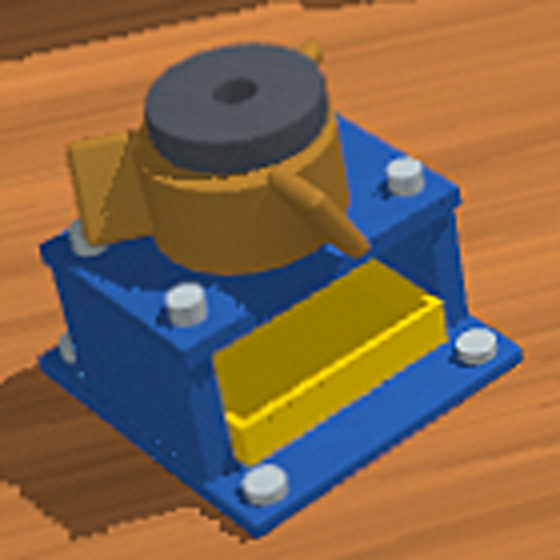

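```bash
python3 - <<'E'
from h import *
def full(p,x0,y0,s): return (np.array(p,float)+.5)/s-.5+[x0,y0]
c=[onz('top0',full(p,160,240,8),130) for p in [(231,282),(335,263),(352,364),(247,385)]]
print('griptop',np.round(c,1),np.mean(c,0)); e=c[1]-c[0]; print('ang',np.degrees(np.arctan2(e[1],e[0])),[np.linalg.norm(c[i]-c[i-1]) for i in range(4)])
b=[onz('top0',full(p,160,240,8),62) for p in [(165,257),(472,143),(585,447),(270,563)]]
print('block',np.round(b,1),np.mean(b,0)); e=b[1]-b[0];print(np.degrees(np.arctan2(e[1],e[0])),[np.linalg.norm(b[i]-b[i-1]) for i in range(4)])
print('washer',onz('top0',full((429.5,320.5),395,225,5),120),'hole',onz('top0',full((435,318),395,225,5),120))
s=[onz('top0',full(p,395,225,5),8) for p in [(51,238),(245,594)]]
print('base', s, np.degrees(np.arctan2(*(s[1]-s[0])[[1,0]])), np.linalg.norm(s[1]-s[0]))
# scene
g=[onz('scene0',full(p,355,170,6),130) for p in [(222,97),(268,77),(313,105),(262,125)]]
print('scene grip',np.mean(g,0))
b=[onz('scene0',full(p,355,170,6),62) for p in [(89,320),(400,325),(262,408)]];print('scene block',b)
im=cv2.imread('pics/scene0.png')[220:300,85:180]
for w in [(238,97),]: print(onz('scene0',full(w,85,220,4),120))
g=cv2.cvtColor(im,cv2.COLOR_BGR2HSV); 
crop('scene0',110,222,180,275,11,'cs3')
E
```

```text
griptop [[539.4 175.6 130. ]
 [542.6 158.6 130. ]
 [525.9 155.3 130. ]
 [522.4 172.3 130. ]] [532.58238243 165.43984397 130.        ]
ang -79.28633447657622 [np.float64(17.29747856898746), np.float64(17.238420309101404), np.float64(17.03443843865139), np.float64(17.381449212458396)]
block [[549.8 203.5  62. ]
 [571.2 148.2  62. ]
 [515.2 125.9  62. ]
 [494.2 182.2  62. ]] [532.61491811 164.95576757  62.        ]
-68.90832280553454 [np.float64(59.53806754391384), np.float64(59.25991979044166), np.float64(60.18163741138668), np.float64(60.067434412271275)]
washer [ 522.09166911 -220.47670371  120.        ] hole [ 522.7788783  -222.06203928  120.        ]
base [array([ 555.08606571, -142.03119623,    8.        ]), array([ 441.97932181, -200.85353649,    8.        ])] -152.52284365373436 127.48805131707014
scene grip [535.90382999 163.210347   130.        ]
scene block [array([518.86875278, 125.73083749,  62.        ]), array([552.66074961, 202.47640154,  62.        ]), array([573.16126668, 147.62249925,  62.        ])]
[ 530.05739029 -222.87132505  120.        ]
```

View pics/cs3.png

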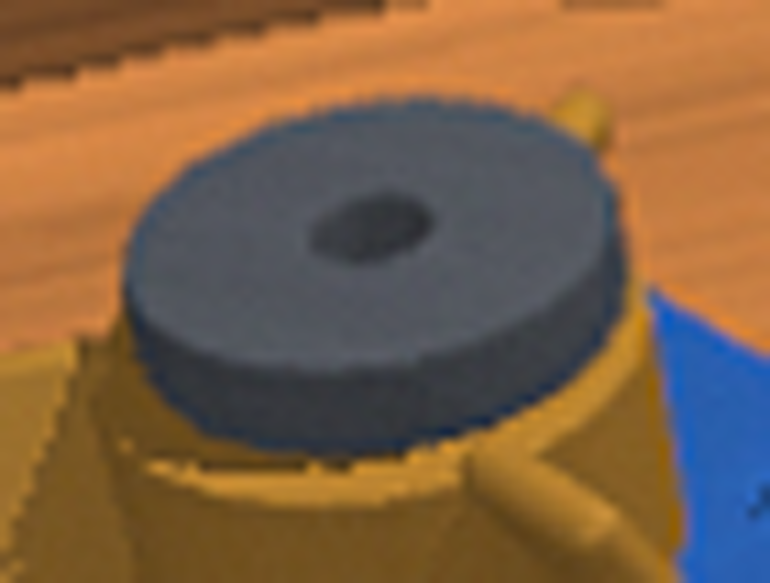

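```bash
python3 - <<'E'
from h import *
from scipy.optimize import least_squares
def full(p,x0,y0,s): return (np.array(p,float)+.5)/s-.5+[x0,y0]
def fit(pts,fn,x0,y0,s,z):
    q=np.array([onz(fn,full(p,x0,y0,s),z)[:2] for p in pts])
    r=least_squares(lambda a:np.hypot(q[:,0]-a[0],q[:,1]-a[1])-a[2],[*q.mean(0),20]); return r.x
print('sc washer',fit([(125,270),(150,190),(250,125),(420,98),(540,120),(605,170),(615,215),(540,300),(440,350),(320,372),(180,335)],'scene0',110,222,11,120))
print('sc hole',fit([(307,235),(340,205),(385,190),(435,215),(420,240),(360,265)],'scene0',110,222,11,120))
print('white base',onz('top0',(204,231),0),'white top',onz('top0',(193,215),121), onz('scene0',(428,284),0))
K,k1,T=load('wrist0'); print('cam rot cols(world)',np.round(T[:3,:3],3))
for uv in [(320,150),(320,240),(320,350)]: print(uv,onz('wrist0',uv,120)-np.array([202.4,-484.4,0]))
E
```

```text
sc washer [ 525.52660448 -223.72774721   29.1909594 ]
sc hole [ 525.7682283  -223.26534099    7.56692655]
white base [622.02052154 183.51491784   0.        ] white top [622.22224894 174.88178064 121.        ] [626.2147027  177.40391188   0.        ]
cam rot cols(world) [[ 0.385 -0.923 -0.001]
 [ 0.891  0.372 -0.259]
 [ 0.239  0.099  0.966]]
(320, 150) [ 50.93038948  22.06758533 120.        ]
(320, 240) [ -8.1107314   -2.52953574 120.        ]
(320, 350) [-91.54983815 -37.28784313 120.        ]
```

Call:
jog_arm(increments=[[-1,0.04,-0.014,0.0042,0,0,0],[-1,0.04,-0.014,0.0042,0,0,0],[-1,0.04,-0.014,0.0042,0,0,0],[-1,0.04,-0.014,0.0042,0,0,0],[-1,0.04,-0.014,0.0042,0,0,0],[-1,0.04,-0.014,0.0042,0,0,0],[-1,0.04,-0.014,0.0042,0,0,0],[-1,0.04,-0.014,0.0042,0,0,0],[-1,0.04,-0.014,0.0042,0,0,0],[-1,0,0,0,0,0,0],[-1,0,0,0,0,0,0]])

```text
t: 1.25
eef_pos: [495.5, -218.8, 196.5]
ee_rot: [-3.077, -0.613, 0.004]
ft_force: [-1.1, 0.6, 0.2]
opening: 87.9
```

```bash
python3 - <<'E'
from h import *
grab('wrist','wrist1'); s=get_state(); print(s['t'],s['eef_pos'],s['ee_rot'],s['ft_force'],s['qpos'])
E
```

```text
1.3 [ 495.25472488 -218.9357192   196.50777604] [-3.07721505 -0.61132979  0.00339077] [ 0.15088316 -0.71151367  0.17253361] [-6.33296513e-01  3.86586400e-01  1.50796724e+00  1.33589969e-03
  1.25162538e+00  5.44857785e-01]
```

View pics/wrist1.png

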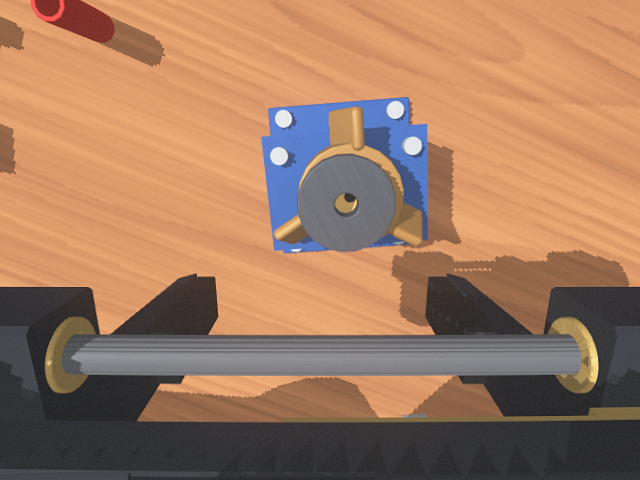

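The wrist view shows the hub, with the washer centred near (347,202) and its hole near (346,204). I'll fit both more closely.

```bash
python3 - <<'E'
from h import *
crop('wrist1',290,145,405,255,6,'cw1')
E
```

```text
(no output)
```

View pics/cw1.png

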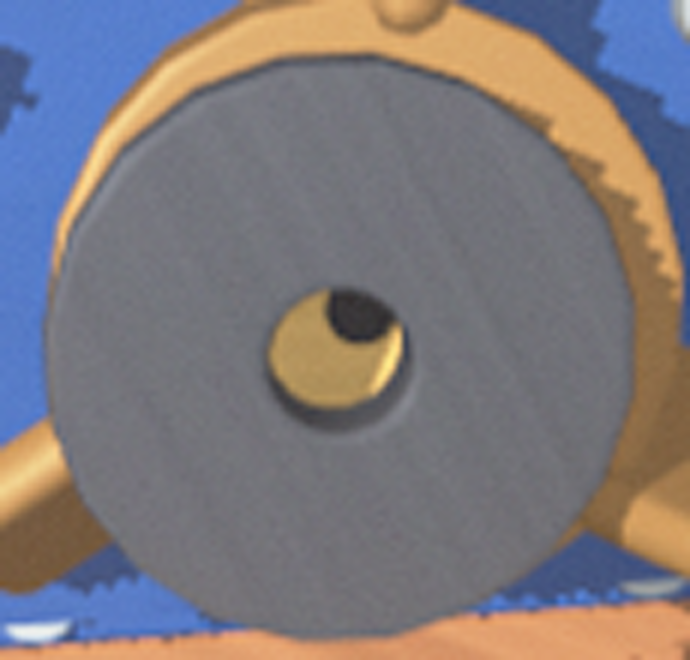

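```bash
python3 - <<'E'
from h import *
from scipy.optimize import least_squares
def full(p,x0,y0,s): return (np.array(p,float)+.5)/s-.5+[x0,y0]
def fit(pts,fn,x0,y0,s,z):
    q=np.array([onz(fn,full(p,x0,y0,s),z)[:2] for p in pts])
    r=least_squares(lambda a:np.hypot(q[:,0]-a[0],q[:,1]-a[1])-a[2],[*q.mean(0),20]); return r.x,np.abs(r.fun).max()
print('w washer',fit([(47,345),(65,240),(120,155),(240,75),(350,55),(450,80),(560,155),(610,225),(634,340),(610,455),(500,580),(400,625),(300,635),(200,595),(85,470)],'wrist1',290,145,6,120))
print('w hole',fit([(265,360),(290,308),(340,287),(390,310),(411,360),(388,414),(340,434),(288,412)],'wrist1',290,145,6,120))
crop('top0',450,260,512,320,12,'ct3')
E
```

```text
w washer (array([ 525.21225474, -222.7100201 ,   28.98361252]), np.float64(0.8035915878135391))
w hole (array([ 524.38571441, -222.85705565,    7.28451869]), np.float64(0.15798973449804699))
```

View pics/ct3.png

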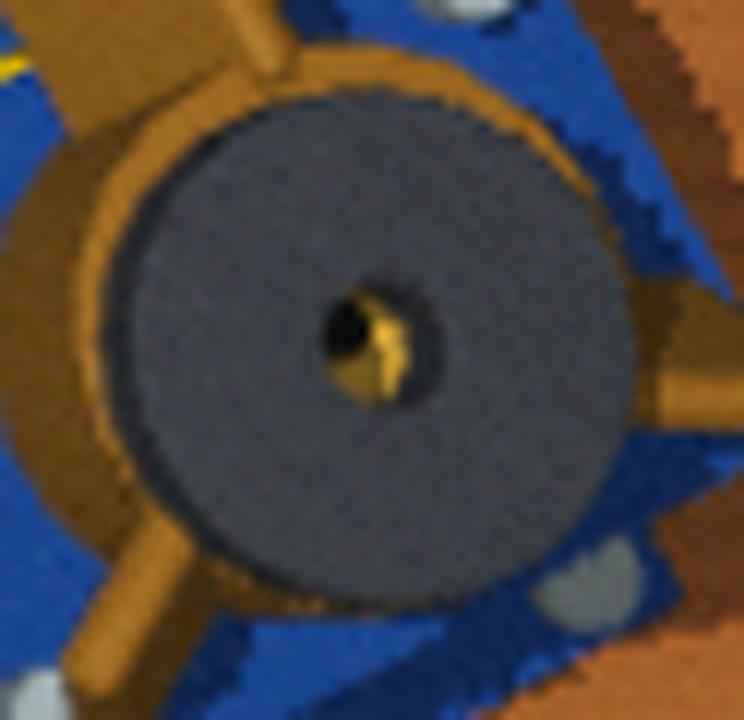

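```bash
python3 - <<'E'
from h import *
from scipy.optimize import least_squares
def full(p,x0,y0,s): return (np.array(p,float)+.5)/s-.5+[x0,y0]
def fit(pts,fn,x0,y0,s,z,R=None):
    q=np.array([onz(fn,full(p,x0,y0,s),z)[:2] for p in pts])
    r=least_squares(lambda a:np.hypot(q[:,0]-a[0],q[:,1]-a[1])-(R or a[2]),[*q.mean(0),20]); return r.x,np.abs(r.fun).max()
print('t washer',fit([(130,345),(370,90),(635,345),(390,603),(200,160),(560,160),(570,530)],'top0',450,260,12,120))
print('t hole',fit([(322,340),(382,282),(443,345),(385,410)],'top0',450,260,12,120))
print('t hubrim',fit([(78,290),(110,180),(200,90),(330,45),(440,60),(530,110),(600,200)],'top0',450,260,12,106,34))
print('w hubrim',fit([(55,235),(110,125),(200,40),(560,55),(630,130),(665,200),(685,300)],'wrist1',290,145,6,106,34))
for z in (98,101,104): print(z,'black top',onz('top0',full((347,330),450,260,12),z),'wrist',onz('wrist1',full((362,307),290,145,6),z))
E
```

```text
t washer (array([ 522.90044143, -222.16449766,   29.60034907]), np.float64(0.7194916288792399))
t hole (array([ 522.54801762, -221.80337422,    7.21159797]), np.float64(0.12666677737953513))
t hubrim (array([ 524.87199224, -224.91163441,   20.        ]), np.float64(0.4016107220414682))
w hubrim (array([ 526.68985818, -225.63037817,   20.        ]), np.float64(0.2603459520864746))
98 black top [ 525.7157017  -226.45484011   98.        ] wrist [ 527.54649805 -225.69157006   98.        ]
101 black top [ 525.53209371 -225.26549201  101.        ] wrist [ 527.91921445 -225.3014212   101.        ]
104 black top [ 525.34848572 -224.07614392  104.        ] wrist [ 528.29193086 -224.91127233  104.        ]
```

Call:
jog_arm(increments=[[-1,0,0,0,0,0,6],[-1,0,0,0,0,0,6],[-1,0.0074,-0.041,-0.0015,0,0,0],[-1,0.0074,-0.041,-0.0015,0,0,0],[-1,0.0074,-0.041,-0.0015,0,0,0],[-1,0.0074,-0.041,-0.0015,0,0,0],[-1,0.0074,-0.041,-0.0015,0,0,0],[-1,0.0074,-0.041,-0.0015,0,0,0],[-1,0.0074,-0.041,-0.0015,0,0,0],[-1,0.0074,-0.041,-0.0015,0,0,0],[-1,0.0074,-0.041,-0.0015,0,0,0],[-1,0,0,0,0,0,0],[-1,0,0,0,0,0,0]])

```text
t: 2.6
eef_pos: [496.7, 153.3, 213.4]
ee_rot: [-3.131, -0.23, 0.0]
ft_force: [-0.3, -0.6, -0.3]
opening: 88.1
```

```bash
python3 - <<'E'
from h import *
grab('wrist','wrist2'); s=get_state(); print(s['t'],s['eef_pos'],s['ee_rot'],s['ft_force'],s['qpos'])
crop('wrist2',200,60,460,300,3,'cw2')
E
```

```text
2.65 [496.72876052 153.0835917  213.47525884] [-3.13125132e+00 -2.28676789e-01  1.66483883e-04] [-0.09130357 -0.38741918  0.18806643] [0.07231019 0.32213047 1.55287406 0.00209846 1.26669599 1.49667594]
```

View pics/cw2.png

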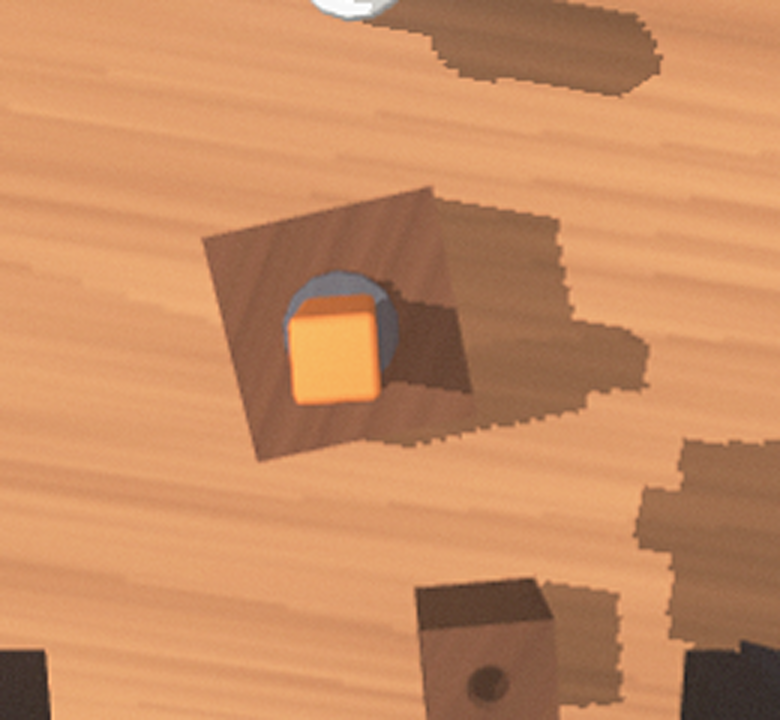

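```bash
python3 - <<'E'
from h import *
def full(p,x0,y0,s): return (np.array(p,float)+.5)/s-.5+[x0,y0]
c=np.array([onz('wrist2',full(p,200,60,3),130) for p in [(288,313),(375,307),(381,399),(296,405)]])
print(np.mean(c,0),[np.linalg.norm(c[i]-c[i-1]) for i in range(4)])
for a,b in ((0,1),(3,2),(1,2),(0,3)): e=c[b]-c[a]; print(np.degrees(np.arctan2(e[1],e[0])))
b=np.array([onz('wrist2',full(p,200,60,3),62) for p in [(203,240),(431,187),(472,393),(258,461)]]); print(b,b.mean(0))
print((b[1]+b[3])/2)
t=np.mean(c,0)-get_state()['eef_pos']
p=np.radians(8.36); print('delta in tool', t[0]*np.cos(p)+t[1]*np.sin(p), t[0]*np.sin(p)-t[1]*np.cos(p))
E
```

```text
[535.59688446 164.96087647 130.        ] [np.float64(18.558283940611663), np.float64(17.40520150058046), np.float64(18.502012535485605), np.float64(17.359385234810965)]
-77.73216312964364
-77.54669840926755
-167.70346921196793
-167.56182467995865
[[551.87107131 203.07070337  62.        ]
 [573.14241365 147.66246931  62.        ]
 [523.21837891 128.6120774   62.        ]
 [496.82610219 182.16840954  62.        ]] [536.26449152 165.37841491  62.        ]
[534.98425792 164.91543943  62.        ]
delta in tool 40.18198060027731 -6.09994975600545
```

Call:
jog_arm(increments=[[-1,0,0,0,0,0,-3.3],[-1,0.02,-0.002,0,0,0,0],[-1,0.02,-0.002,0,0,0,0],[-1,0,0,0.03,0,0,0],[-1,0,0,0.03,0,0,0],[-1,0,0,0,0,0,0],[-1,0,0,0,0,0,0]])

```text
t: 3.35
eef_pos: [538.9, 152.8, 153.9]
ee_rot: [-3.127, -0.296, -0.004]
ft_force: [-0.5, -0.0, 0.6]
opening: 88.2
```

```bash
python3 - <<'E'
from h import *
s=get_state(); print(s['t'],s['eef_pos'],s['ee_rot'],s['ft_force'],s['qpos'])
r=s['ee_rot'];p=2*np.arctan2(r[1],r[0])%(2*np.pi); print(np.degrees(p))
t=np.array([535.2,165,84])-s['eef_pos']
print('delta in tool', t[0]*np.cos(p)+t[1]*np.sin(p), t[0]*np.sin(p)-t[1]*np.cos(p),-t[2])
E
```

```text
3.35 [538.89485637 152.7640461  153.86563322] [-3.12698937 -0.29639564 -0.00367733] [-0.46889511 -0.03445245  0.56199591] [6.67831826e-02 4.65377841e-01 1.50846949e+00 7.07429215e-04
 1.16542104e+00 1.44829345e+00]
10.829351060586708
delta in tool -1.3301092113516177 -12.712251607112293 69.86563321740644
```

Call:
jog_arm(increments=[[-1,-0.0013,-0.0127,0,0,0,-0.8],[-1,0,0,0,0,0,0],[-1,0,0,0,0,0,0]])

```text
t: 3.65
eef_pos: [536.1, 164.9, 157.5]
ee_rot: [-3.125, -0.318, -0.011]
ft_force: [0.8, 0.6, 0.2]
opening: 88.3
```

```bash
cat >> h.py <<'E'
def rep(x,y,z):
    s=get_state(); r=s['ee_rot'];p=2*np.arctan2(r[1],r[0])%(2*np.pi)
    t=np.array([x,y,z])-s['eef_pos']
    print('t',round(s['t'],2),'pos',np.round(s['eef_pos'],2),'rot',np.round(r,4),'psi',round(np.degrees(p),2),'F',np.round(s['ft_force'],2),'M',np.round(s['ft_torque'],3),'op',round(float(s['opening']),2))
    print('delta tool',np.round([t[0]*np.cos(p)+t[1]*np.sin(p), t[0]*np.sin(p)-t[1]*np.cos(p),-t[2]],2))
E
python3 -c "
from h import *
rep(535.2,165,84)"
```

```text
t 3.65 pos [536.12 164.93 157.46] rot [-3.125  -0.3176 -0.0112] psi 11.6 F [0.82 0.55 0.25] M [ 0.037  0.03  -0.026] op 88.27
delta tool [-0.89 -0.25 73.46]
```

Call:
jog_arm(increments=[[-1,-0.001,0,0.02,0,0,0],[-1,0,0,0.02,0,0,0],[-1,0,0,0.02,0,0,0],[-1,0,0,0.01,0,0,0],[-1,0,0,0,0,0,0],[-1,0,0,0,0,0,0]])

```text
t: 4.25
eef_pos: [538.0, 165.8, 90.3]
ee_rot: [-3.125, -0.32, -0.026]
ft_force: [0.6, 0.1, 0.7]
opening: 88.1
```

```bash
cat >> h.py <<'E'
def tilt():
    R=cv2.Rodrigues(np.array(get_state()['ee_rot']))[0]; print('tool z',np.round(R[:,2],4)); 
    # rotation in tool frame taking tool z to world -z
    a=np.cross([0,0,1],R.T@np.array([0,0,-1.])); print('needed turn deg (tool x,y)',np.round(np.degrees(a),2))
E
python3 -c "
from h import *
rep(535.2,165,84); tilt()"
```

```text
t 4.25 pos [537.99 165.82  90.29] rot [-3.1248 -0.3205 -0.0256] psi 11.71 F [0.55 0.07 0.66] M [ 0.025  0.04  -0.01 ] op 88.08
delta tool [-2.9   0.24  6.29]
tool z [ 0.0162  0.0019 -0.9999]
needed turn deg (tool x,y) [ 0.08 -0.93  0.  ]
```

Call:
jog_arm(increments=[[-1,-0.0029,0,0.006,0,-0.93,0],[-1,0,0,0,0,0,0],[-1,0,0,0,0,0,0]])

```text
t: 4.55
eef_pos: [536.0, 165.3, 85.9]
ee_rot: [3.124, 0.32, 0.003]
ft_force: [0.1, 0.5, -0.6]
opening: 88.2
```

```bash
python3 -c "
from h import *
rep(535.2,165,84); tilt()"
```

```text
t 4.55 pos [536.02 165.33  85.9 ] rot [3.1236 0.3205 0.0034] psi 11.72 F [ 0.09  0.48 -0.63] M [-0.014 -0.021  0.026] op 88.21
delta tool [-0.87  0.16  1.9 ]
tool z [ 0.0023 -0.0014 -1.    ]
needed turn deg (tool x,y) [ 0.1  -0.11  0.  ]
```

Pose is good, so I'll close on the grip.

Call:
jog_arm(increments=[[1,0,0,0,0,0,0],[1,0,0,0,0,0,0],[1,0,0,0,0,0,0],[1,0,0,0,0,0,0],[1,0,0,0,0,0,0],[1,0,0,0,0,0,0],[1,0,0,0,0,0,0],[1,0,0,0,0,0,0]], squeeze=45)

```text
t: 5.35
eef_pos: [536.4, 165.3, 86.7]
ee_rot: [3.124, 0.321, 0.005]
ft_force: [0.1, 0.8, -0.2]
opening: 26.7
```

```bash
python3 -c "
from h import *
rep(535.2,165,84); tilt()"
```

```text
t 5.35 pos [536.36 165.34  86.65] rot [3.1235 0.3205 0.0054] psi 11.72 F [ 0.1   0.81 -0.24] M [ 0.016 -0.067 -0.006] op 26.71
delta tool [-1.2   0.1   2.65]
tool z [ 0.0036 -0.0013 -1.    ]
needed turn deg (tool x,y) [ 0.11 -0.19  0.  ]
```

Call:
jog_arm(increments=[[1,0,0,0,0,0,0],[1,0,0,0,0,0,0],[1,0,0,0,0,0,0]])

```text
t: 5.65
eef_pos: [536.3, 165.4, 86.6]
ee_rot: [3.124, 0.32, 0.005]
ft_force: [-0.1, -0.2, -0.9]
opening: 17.7
```

```bash
python3 -c "
from h import *
rep(535.2,165,84); tilt()"
```

```text
t 5.65 pos [536.33 165.4   86.63] rot [3.1236 0.3205 0.0053] psi 11.72 F [-0.11 -0.17 -0.89] M [0.02  0.011 0.014] op 17.72
delta tool [-1.19  0.16  2.63]
tool z [ 0.0035 -0.0012 -1.    ]
needed turn deg (tool x,y) [ 0.11 -0.19  0.  ]
```

Call:
jog_arm(increments=[[1,0,0,-0.015,0,0,0],[1,0,0,-0.015,0,0,0]])

```text
t: 5.85
eef_pos: [534.8, 165.2, 114.9]
ee_rot: [3.124, 0.32, -0.003]
ft_force: [-0.4, 0.6, -1.1]
opening: 17.7
```

```bash
python3 -c "
from h import *
rep(536.3,165.4,213); tilt()"
```

```text
t 5.85 pos [534.79 165.22 114.94] rot [ 3.1237  0.3203 -0.0033] psi 11.71 F [-0.37  0.61 -1.14] M [ 0.013 -0.034 -0.014] op 17.73
delta tool [  1.51   0.13 -98.06]
tool z [-0.002  -0.0017 -1.    ]
needed turn deg (tool x,y) [ 0.07  0.13 -0.  ]
```

Call:
jog_arm(increments=[[1,0.0015,0,-0.015,0,0.2,0],[1,0.0007,0,-0.02,0,0.1,0],[1,0.0007,0,-0.03,0,0.1,0],[1,0.0007,0,-0.025,0,0.1,0],[1,0,0,-0.008,0,0,0],[1,0,0,0,0,0,0]])

```text
t: 6.45
eef_pos: [537.0, 165.9, 215.1]
ee_rot: [3.125, 0.32, 0.004]
ft_force: [0.1, 0.5, -2.8]
opening: 17.7
```

```bash
python3 -c "
from h import *
rep(525.9,-221.8,213); tilt()"
```

```text
t 6.45 pos [536.98 165.9  215.13] rot [3.1246 0.3204 0.0042] psi 11.71 F [ 0.11  0.48 -2.77] M [ 0.004  0.018 -0.006] op 17.67
delta tool [-89.53 377.38   2.13]
tool z [ 2.8e-03 -4.0e-04 -1.0e+00]
needed turn deg (tool x,y) [ 0.05 -0.15  0.  ]
```

Call:
jog_arm(increments=[[1,-0.0045,0.018,-0.001,0,0,0],[1,-0.009,0.0377,-0.001,0,0,0],[1,-0.009,0.0377,0,0,0,0],[1,-0.009,0.0377,0,0,0,0],[1,-0.009,0.0377,0,0,0,0],[1,-0.009,0.0377,0,0,0,0],[1,-0.009,0.0377,0,0,0,0],[1,-0.009,0.0377,0,0,0,0],[1,-0.009,0.0377,0,0,0,0],[1,-0.009,0.0377,0,0,0,0],[1,-0.0045,0.018,0,0,0,0],[1,0,0,0,0,0,0],[1,0,0,0,0,0,0]])

```text
t: 7.75
eef_pos: [518.7, -232.4, 197.3]
ee_rot: [-3.112, -0.321, 0.031]
ft_force: [-1.9, 3.7, 10.3]
opening: 17.7
```

```bash
python3 -c "
from h import *
rep(525.9,-221.8,205); tilt()"
```

```text
t 7.75 pos [ 518.75 -232.44  197.34] rot [-3.1116 -0.321   0.031 ] psi 11.78 F [-1.95  3.66 10.28] M [ 0.971  0.3   -0.058] op 17.73
delta tool [ 9.18 -8.96 -7.66]
tool z [-0.0211  0.0112 -0.9997]
needed turn deg (tool x,y) [-0.87  1.05  0.  ]
```

Call:
jog_arm(increments=[[1,0,0,-0.01,0,0,0],[1,0,0,0,0,0,0],[1,0,0,0,0,0,0]])

```text
t: 8.05
eef_pos: [518.2, -231.5, 205.0]
ee_rot: [-3.109, -0.321, 0.036]
ft_force: [0.2, 0.7, -2.8]
opening: 17.8
```

```bash
python3 -c "
from h import *
rep(525.9,-221.8,205); tilt()"
```

```text
t 8.05 pos [ 518.23 -231.51  204.95] rot [-3.1085 -0.3211  0.0365] psi 11.79 F [ 0.22  0.7  -2.8 ] M [ 0.007 -0.025 -0.065] op 17.82
delta tool [ 9.49 -7.94 -0.05]
tool z [-0.0249  0.0138 -0.9996]
needed turn deg (tool x,y) [-1.07  1.23  0.  ]
```

Call:
jog_arm(increments=[[1,0.0047,-0.004,0,-0.55,0.6,0],[1,0.0047,-0.004,0,-0.52,0.6,0],[1,0,0,0,0,0,0],[1,0,0,0,0,0,0]])

```text
t: 8.45
eef_pos: [526.2, -219.7, 203.2]
ee_rot: [-3.125, -0.324, 0.001]
ft_force: [-0.8, -0.5, -2.0]
opening: 17.7
```

```bash
python3 -c "
from h import *
rep(525.9,-221.8,205); tilt()
grab('wrist','wrist3');grab('scene','scene3');grab('top','top3'); crop('scene3',90,150,210,300,4,'cs4'); crop('top3',400,220,540,340,5,'ct4')"
```

```text
t 8.45 pos [ 526.17 -219.71  203.17] rot [-3.1246e+00 -3.2440e-01  1.0000e-03] psi 11.86 F [-0.84 -0.49 -2.02] M [0.045 0.036 0.018] op 17.74
delta tool [-0.69  1.99 -1.83]
tool z [-6.e-04  1.e-04 -1.e+00]
needed turn deg (tool x,y) [-0.02  0.03  0.  ]
```

View pics/cs4.png

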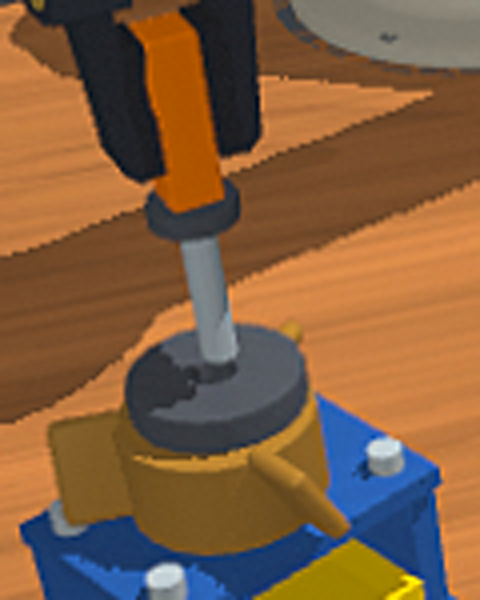

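View pics/wrist3.png

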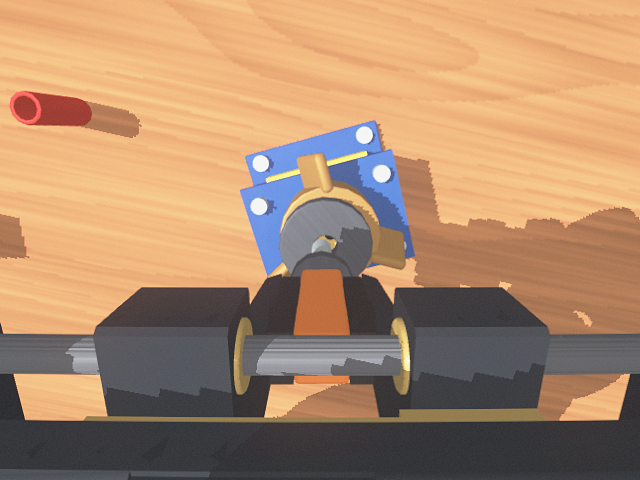

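```bash
python3 -c "
from h import *
crop('scene3',115,190,175,265,9,'cs5'); crop('wrist3',270,180,385,280,6,'cw5')
a=proj('scene3',(526,-220,126));b=proj('scene3',(526,-220,170)); print(a,b)"
```

```text
[145.08373755 238.10205372] [139.83534292 209.87422865]
```

View pics/cs5.png

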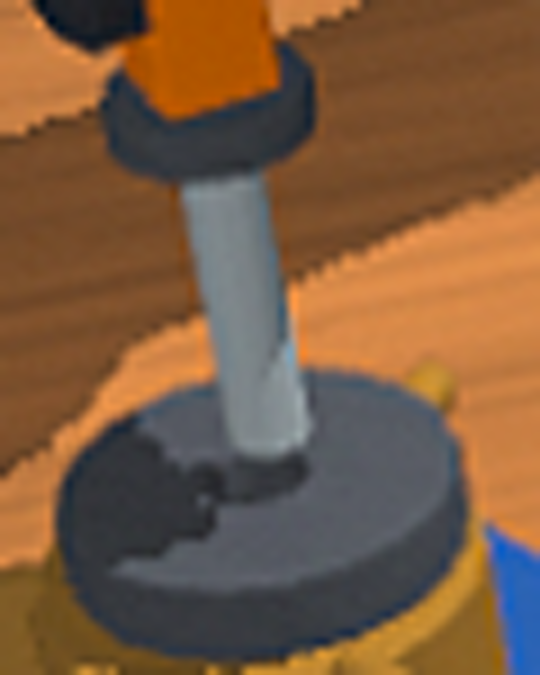

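View pics/cw5.png

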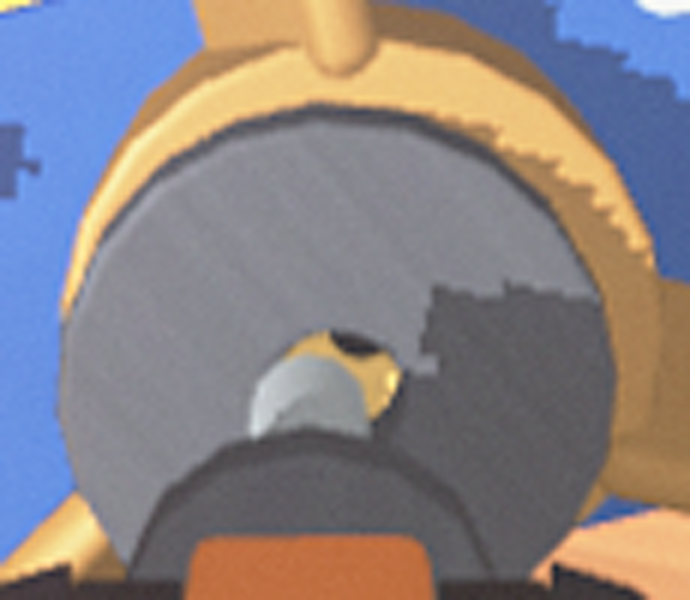

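```bash
python3 -c "
from h import *
def full(p,x0,y0,s): return (np.array(p,float)+.5)/s-.5+[x0,y0]
print('scene tip',onz('scene3',full((272,441),115,190,9),125.6),'hole',onz('scene3',full((255,479),115,190,9),120),'washer',onz('scene3',full((263,480),115,190,9),120))
print('wrist tip',onz('wrist3',full((309,413),270,180,6),125.6),'hole',onz('wrist3',full((338,395),270,180,6),120))
for x,y in ((526.2,-219.7),):
  for fn,o,s in (('wrist3',(270,180),6),('scene3',(115,190),9)):
    for c,z,r in ((( 525.0,-222.8),120,7),((525.2,-222.8),120,30),((x,y),125.6,6)):
      q=np.array([proj(fn,(c[0]+r*np.cos(a),c[1]+r*np.sin(a),z)) for a in np.linspace(0,2*np.pi,60)]);q=(q-o+.5)*s-.5
      print(fn,z,r,q.min(0).round(),q.max(0).round())
"
```

```text
scene tip [ 526.31261347 -220.5188788   125.6       ] hole [ 526.83047608 -223.97748463  120.        ] washer [ 527.54650012 -222.91631114  120.        ]
wrist tip [ 523.96010772 -220.35997632  125.6       ] hole [ 524.82836724 -223.30048622  120.        ]
wrist3 120 7 [267. 328.] [400. 456.]
wrist3 120 30 [ 50. 109.] [618. 655.]
wrist3 125.6 6 [249. 335.] [366. 447.]
scene3 120 7 [213. 444.] [309. 498.]
scene3 120 30 [ 54. 361.] [466. 590.]
scene3 125.6 6 [236. 417.] [319. 462.]
```

Call:
jog_arm(increments=[[1,0.0001,0.0027,0,0,0,0],[1,0,0,0.001,0,0,0],[1,0,0,0.0005,0,0,0]])

```text
t: 8.9
eef_pos: [526.8, -223.4, 201.8]
ee_rot: [3.125, 0.323, -0.001]
ft_force: [-0.2, 0.1, -2.8]
opening: 17.4
```

```bash
python3 -c "
from h import *
rep(526.8,-222.4,198); tilt()"
```

```text
t 8.9 pos [ 526.8  -223.39  201.79] rot [ 3.1248e+00  3.2280e-01 -6.0000e-04] psi 11.8 F [-0.16  0.1  -2.76] M [ 0.012  0.005 -0.047] op 17.42
delta tool [ 0.2  -0.97  3.79]
tool z [-3.e-04 -2.e-04 -1.e+00]
needed turn deg (tool x,y) [ 0.01  0.02 -0.  ]
```

Call:
jog_arm(increments=[[1,0,-0.0008,0.0008,0,0,0],[1,0,0,0.001,0,0,0],[1,0,0,0.001,0,0,0]])

```text
t: 9.2
eef_pos: [526.5, -222.7, 198.7]
ee_rot: [3.125, 0.322, -0.001]
ft_force: [0.9, -0.0, -2.4]
opening: 17.8
```

```bash
python3 -c "
from h import *
rep(526.8,-222.4,198); tilt()"
```

```text
t 9.2 pos [ 526.55 -222.66  198.7 ] rot [ 3.125e+00  3.224e-01 -7.000e-04] psi 11.78 F [ 0.94 -0.01 -2.38] M [-0.011  0.023  0.053] op 17.85
delta tool [ 0.3 -0.2  0.7]
tool z [-4.e-04 -1.e-04 -1.e+00]
needed turn deg (tool x,y) [-0.    0.03  0.  ]
```

Call:
jog_arm(increments=[[1,0,0,0.001,0,0,0],[1,0,0,0.0008,0,0,0]])

```text
t: 9.4
eef_pos: [526.5, -222.6, 196.7]
ee_rot: [3.125, 0.322, -0.001]
ft_force: [0.0, 0.6, -2.9]
opening: 17.8
```

```bash
python3 -c "
from h import *
rep(526.8,-222.4,198); tilt()"
```

```text
t 9.4 pos [ 526.51 -222.63  196.7 ] rot [ 3.125e+00  3.225e-01 -8.000e-04] psi 11.78 F [ 0.03  0.61 -2.94] M [ 0.027 -0.023 -0.003] op 17.77
delta tool [ 0.33 -0.17 -1.3 ]
tool z [-5.e-04 -1.e-04 -1.e+00]
needed turn deg (tool x,y) [-0.    0.03  0.  ]
```

Call:
jog_arm(increments=[[1,0,0,0.001,0,0,0],[1,0,0,0.001,0,0,0]])

```text
t: 9.6
eef_pos: [526.5, -222.6, 194.5]
ee_rot: [-3.125, -0.323, 0.001]
ft_force: [-0.3, 0.8, -2.5]
opening: 17.8
```

```bash
python3 -c "
from h import *
rep(526.8,-222.4,198); tilt()"
```

```text
t 9.6 pos [ 526.54 -222.61  194.5 ] rot [-3.125e+00 -3.225e-01  8.000e-04] psi 11.79 F [-0.32  0.79 -2.53] M [ 0.021 -0.038 -0.045] op 17.84
delta tool [ 0.3  -0.16 -3.5 ]
tool z [-5.e-04 -1.e-04 -1.e+00]
needed turn deg (tool x,y) [-0.    0.03  0.  ]
```

Call:
jog_arm(increments=[[1,0,0,0.0015,0,0,0],[1,0,0,0.0015,0,0,0],[1,0,0,0.0015,0,0,0],[1,0,0,0.0015,0,0,0]])

```text
t: 10.0
eef_pos: [526.5, -222.6, 188.0]
ee_rot: [3.125, 0.323, -0.001]
ft_force: [-0.5, 0.1, -2.2]
opening: 17.7
```

```bash
python3 -c "
from h import *
rep(526.5,-222.6,180); tilt()"
```

```text
t 10.0 pos [ 526.53 -222.61  188.02] rot [ 3.1249e+00  3.2260e-01 -8.0000e-04] psi 11.79 F [-0.51  0.14 -2.18] M [-0.032  0.028  0.04 ] op 17.73
delta tool [-0.03 -0.02  8.02]
tool z [-5.e-04 -1.e-04 -1.e+00]
needed turn deg (tool x,y) [-0.    0.03  0.  ]
```

Call:
jog_arm(increments=[[1,0,0,0.0015,0,0,0],[1,0,0,0.0015,0,0,0],[1,0,0,0.0015,0,0,0]])

```text
t: 10.3
eef_pos: [526.5, -222.6, 183.1]
ee_rot: [-3.125, -0.323, 0.001]
ft_force: [0.1, 0.1, -1.8]
opening: 17.5
```

```bash
python3 -c "
from h import *
rep(526.5,-222.6,180); tilt()"
```

```text
t 10.3 pos [ 526.53 -222.6   183.06] rot [-3.125e+00 -3.226e-01  9.000e-04] psi 11.79 F [ 0.12  0.06 -1.76] M [ 0.018 -0.034  0.034] op 17.5
delta tool [-0.03 -0.01  3.06]
tool z [-6.e-04 -0.e+00 -1.e+00]
needed turn deg (tool x,y) [-0.    0.03  0.  ]
```

Call:
jog_arm(increments=[[1,0,0,0.001,0,0,0],[1,0,0,0.001,0,0,0]])

```text
t: 10.5
eef_pos: [526.5, -222.6, 180.8]
ee_rot: [-3.125, -0.323, 0.001]
ft_force: [-0.8, -0.3, -2.5]
opening: 17.6
```

Call:
jog_arm(increments=[[1,0,0,0.001,0,0,0],[1,0,0,0.001,0,0,0]])

```text
t: 10.7
eef_pos: [526.5, -222.6, 178.6]
ee_rot: [3.125, 0.323, -0.001]
ft_force: [-0.2, 0.2, -1.8]
opening: 17.6
```

```bash
python3 -c "
from h import *
rep(526.5,-222.6,180); tilt()"
```

```text
t 10.7 pos [ 526.53 -222.62  178.64] rot [ 3.125e+00  3.226e-01 -9.000e-04] psi 11.79 F [-0.2   0.24 -1.82] M [-0.038  0.003 -0.014] op 17.58
delta tool [-0.03 -0.03 -1.36]
tool z [-6.e-04 -1.e-04 -1.e+00]
needed turn deg (tool x,y) [-0.    0.03  0.  ]
```

Call:
jog_arm(increments=[[1,0,0,0.0008,0,0,0]])

```text
t: 10.8
eef_pos: [526.5, -222.6, 177.8]
ee_rot: [-3.125, -0.323, 0.001]
ft_force: [0.0, 1.3, -2.0]
opening: 17.9
```

Call:
jog_arm(increments=[[1,0,0,0.0008,0,0,0]])

```text
t: 10.9
eef_pos: [526.6, -222.6, 177.1]
ee_rot: [3.125, 0.323, -0.0]
ft_force: [-1.9, 1.4, 5.5]
opening: 17.5
```

Call:
jog_arm(increments=[[1,0,0,0.0008,0,0,0]])

```text
t: 11.0
eef_pos: [526.7, -222.7, 177.1]
ee_rot: [3.124, 0.323, 0.0]
ft_force: [-1.7, 2.1, 7.9]
opening: 17.3
```

Call:
jog_arm(increments=[[1,0,0,0.0008,0,0,0]])

```text
t: 11.1
eef_pos: [526.7, -222.6, 177.1]
ee_rot: [3.124, 0.323, 0.001]
ft_force: [-3.0, 1.9, 5.3]
opening: 17.8
```

Call:
jog_arm(increments=[[1,0,0,0.001,0,0,0]])

```text
t: 11.2
eef_pos: [526.8, -222.6, 177.1]
ee_rot: [3.124, 0.323, 0.002]
ft_force: [-2.9, 1.1, 7.3]
opening: 17.8
```

Call:
jog_arm(increments=[[1,0,0,0.0012,0,0,0]])

```text
t: 11.3
eef_pos: [526.8, -222.6, 177.1]
ee_rot: [3.123, 0.323, 0.002]
ft_force: [-3.3, 2.9, 8.9]
opening: 17.7
```

Call:
jog_arm(increments=[[1,0,0,0.0012,0,0,0]])

```text
t: 11.4
eef_pos: [526.7, -222.6, 177.1]
ee_rot: [3.122, 0.323, 0.003]
ft_force: [-3.6, 2.3, 8.9]
opening: 17.7
```

Call:
jog_arm(increments=[[1,0,0,0.0015,0,-0.1,0]])

```text
t: 11.5
eef_pos: [526.8, -222.6, 176.9]
ee_rot: [3.122, 0.323, 0.001]
ft_force: [-3.1, 2.7, 9.3]
opening: 17.4
```

Call:
jog_arm(increments=[[1,0,0,0.0017,0,0,0]])

```text
t: 11.6
eef_pos: [527.0, -222.6, 176.7]
ee_rot: [3.121, 0.323, 0.003]
ft_force: [-3.4, 1.4, 10.5]
opening: 17.5
```

```bash
python3 -c "
from h import *
rep(526.5,-222.6,180); tilt()"
```

```text
t 11.6 pos [ 526.95 -222.56  176.66] rot [3.1207e+00 3.2330e-01 2.7000e-03] psi 11.83 F [-3.38  1.4  10.49] M [ 0.545  0.775 -0.024] op 17.51
delta tool [-0.45 -0.06 -3.34]
tool z [ 0.0021 -0.004  -1.    ]
needed turn deg (tool x,y) [ 0.25 -0.07  0.  ]
```

Call:
jog_arm(increments=[[1,-0.0004,0,0.002,0.2,-0.1,0],[1,0,0,0.002,0,0,0]])

```text
t: 11.8
eef_pos: [527.1, -222.8, 175.7]
ee_rot: [3.122, 0.324, 0.004]
ft_force: [-3.2, 2.9, 7.9]
opening: 17.7
```

Call:
jog_arm(increments=[[1,-0.0002,0,0.002,0,0,0],[1,0,0,0.002,0,0,0]])

```text
t: 12.0
eef_pos: [527.1, -222.7, 174.3]
ee_rot: [3.121, 0.324, 0.006]
ft_force: [-3.2, 1.8, 9.9]
opening: 17.4
```

```bash
python3 -c "
from h import *
rep(526.5,-222.6,180); tilt()"
```

```text
t 12.0 pos [ 527.1  -222.67  174.26] rot [3.1207 0.3241 0.0061] psi 11.86 F [-3.19  1.77  9.88] M [ 0.584  0.912 -0.026] op 17.39
delta tool [-0.57 -0.2  -5.74]
tool z [ 0.0043 -0.0036 -1.    ]
needed turn deg (tool x,y) [ 0.26 -0.2   0.  ]
```

Call:
jog_arm(increments=[[1,-0.0005,-0.0002,0.002,0.2,-0.2,0],[1,-0.0003,0,0.002,0.1,-0.1,0],[1,-0.0002,0,0.002,0.05,-0.05,0],[1,-0.0001,0,0.002,0.05,-0.05,0],[1,-0.0001,0,0.002,0.05,-0.05,0]])

```text
t: 12.5
eef_pos: [527.2, -222.9, 171.6]
ee_rot: [3.123, 0.325, 0.003]
ft_force: [-3.6, 2.3, 9.3]
opening: 17.1
```

```bash
python3 -c "
from h import *
rep(526.5,-222.6,180); tilt()"
```

```text
t 12.5 pos [ 527.21 -222.86  171.55] rot [3.123e+00 3.252e-01 2.700e-03] psi 11.89 F [-3.62  2.3   9.29] M [0.564 0.886 0.004] op 17.14
delta tool [-0.65 -0.4  -8.45]
tool z [ 0.0019 -0.0015 -1.    ]
needed turn deg (tool x,y) [ 0.11 -0.09  0.  ]
```

Call:
jog_arm(increments=[[1,-0.0003,-0.0001,0.0022,0.1,-0.1,0],[1,-0.0001,0,0.0022,0.05,-0.05,0],[1,-0.0001,0,0.0022,0.05,-0.05,0],[1,-0.0001,0,0.0022,0.05,-0.05,0],[1,-0.0001,0,0.0022,0.05,-0.05,0],[1,-0.0001,0,0.0022,0.05,-0.05,0]])

```text
t: 13.1
eef_pos: [527.3, -222.9, 166.9]
ee_rot: [3.124, 0.327, 0.001]
ft_force: [-4.0, 2.8, 9.0]
opening: 17.2
```

```bash
python3 -c "
from h import *
rep(526.5,-222.6,180); tilt()
grab('scene','scene4'); crop('scene4',90,160,210,310,4,'cs6')"
```

```text
t 13.1 pos [ 527.26 -222.94  166.92] rot [3.1236e+00 3.2660e-01 6.0000e-04] psi 11.94 F [-3.96  2.79  8.99] M [ 0.565  0.857 -0.047] op 17.25
delta tool [ -0.67  -0.49 -13.08]
tool z [ 5.e-04 -9.e-04 -1.e+00]
needed turn deg (tool x,y) [ 0.06 -0.02  0.  ]
```

View pics/cs6.png

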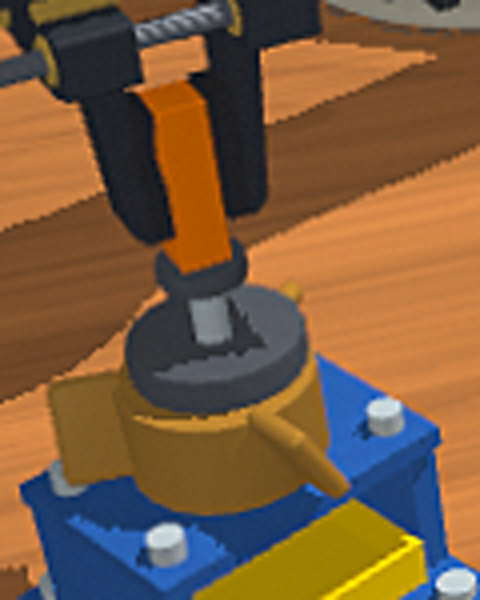

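The drift is upright in the hole with about 20 mm of nose still showing, and the grip hasn't slipped. I'll keep pressing.

Call:
jog_arm(increments=[[1,-0.0002,-0.0001,0.0022,0.05,-0.05,0],[1,-0.0001,0,0.0022,0.05,-0.05,0],[1,-0.0001,0,0.0022,0.05,-0.05,0],[1,-0.0001,0,0.0022,0.05,-0.05,0],[1,-0.0001,0,0.0022,0.05,-0.05,0],[1,-0.0001,0,0.0022,0.05,-0.05,0],[1,-0.0001,0,0.0022,0.05,-0.05,0],[1,-0.0001,0,0.0022,0.05,-0.05,0]])

```text
t: 13.95
eef_pos: [527.3, -223.0, 160.5]
ee_rot: [3.124, 0.328, -0.001]
ft_force: [-3.0, 1.6, 9.8]
opening: 17.5
```

Call:
jog_arm(increments=[[1,-0.0002,-0.0001,0.0022,0.05,-0.05,0],[1,-0.0001,0,0.0022,0.05,-0.05,0],[1,-0.0001,0,0.0022,0.05,-0.05,0],[1,-0.0001,0,0.0022,0.05,-0.05,0],[1,-0.0001,0,0.0022,0.05,-0.05,0],[1,-0.0001,0,0.0022,0.05,-0.05,0]])

```text
t: 14.55
eef_pos: [527.3, -223.0, 155.7]
ee_rot: [-3.124, -0.329, 0.003]
ft_force: [-2.9, 2.5, 9.2]
opening: 18.1
```

```bash
python3 -c "
from h import *
rep(526.5,-222.6,180); tilt()"
```

```text
t 14.55 pos [ 527.29 -222.99  155.67] rot [-3.1242e+00 -3.2950e-01  2.8000e-03] psi 12.04 F [-2.91  2.45  9.2 ] M [ 0.563  0.738 -0.012] op 18.06
delta tool [ -0.69  -0.55 -24.33]
tool z [-1.8e-03 -2.0e-04 -1.0e+00]
needed turn deg (tool x,y) [-0.01  0.1   0.  ]
```

Call:
jog_arm(increments=[[1,-0.0001,0,0.0022,0,0.05,0],[1,-0.0001,0,0.0022,0,0,0],[1,0,0,0.0022,0,0,0],[1,0,0,0.0022,0,0,0]])

```text
t: 14.95
eef_pos: [527.2, -222.7, 151.7]
ee_rot: [3.123, 0.33, 0.001]
ft_force: [-3.9, 2.0, 5.5]
opening: 17.9
```

Call:
jog_arm(increments=[[1,-0.0001,0,0.002,0,0,0]])

```text
t: 15.05
eef_pos: [526.8, -222.4, 150.1]
ee_rot: [3.123, 0.33, 0.001]
ft_force: [-2.6, 2.6, 0.9]
opening: 17.6
```

Call:
jog_arm(increments=[[1,-0.0001,0,0.002,0,0,0]])

```text
t: 15.15
eef_pos: [526.7, -222.4, 147.9]
ee_rot: [3.123, 0.331, 0.001]
ft_force: [0.8, -1.2, -1.4]
opening: 17.4
```

Call:
jog_arm(increments=[[1,-0.0001,0,0.002,0,0,0]])

```text
t: 15.25
eef_pos: [526.7, -222.5, 145.6]
ee_rot: [3.123, 0.331, 0.001]
ft_force: [-0.3, -0.4, -2.4]
opening: 17.6
```

Force dropped to the free value (−2.4 N) at about z=150, so the bush has let go. I'll back off slightly and check the tray.

Call:
jog_arm(increments=[[1,0,0,-0.003,0,0,0],[1,0,0,0,0,0,0]])

```text
t: 15.45
eef_pos: [526.7, -222.6, 148.1]
ee_rot: [3.123, 0.33, 0.001]
ft_force: [0.7, -0.0, -1.6]
opening: 17.7
```

```bash
python3 -c "
from h import *
rep(526.5,-222.6,213); tilt()
grab('scene','scene5'); crop('scene5',85,220,225,360,4,'cs7')
grab('wrist','wrist5');"
```

```text
t 15.45 pos [ 526.69 -222.65  148.05] rot [3.1231e+00 3.3040e-01 6.0000e-04] psi 12.08 F [ 0.73 -0.04 -1.65] M [-0.016 -0.     0.022] op 17.71
delta tool [ -0.17  -0.09 -64.95]
tool z [ 5.e-04 -1.e-03 -1.e+00]
needed turn deg (tool x,y) [ 0.06 -0.01  0.  ]
```

View pics/cs7.png

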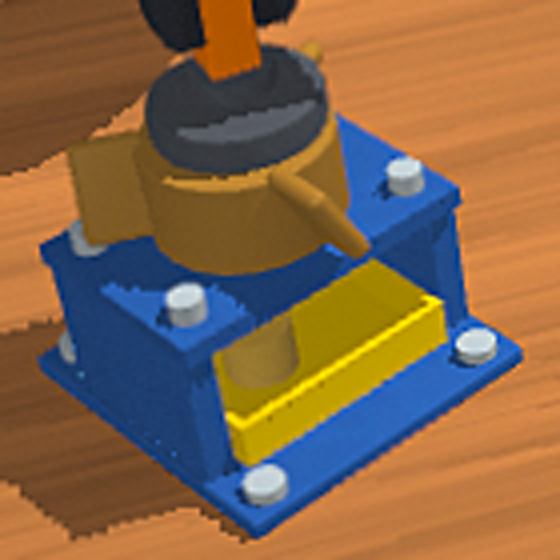

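The bush is in the yellow tray, at (265,350) in the crop. I'll withdraw the drift carefully.

Call:
jog_arm(increments=[[1,0,0,-0.005,0,0,0],[1,0.0002,0,-0.007,0,0,0],[1,0.0002,0,-0.007,0,0,0]])

```text
t: 15.85
eef_pos: [526.7, -222.3, 167.4]
ee_rot: [-3.124, -0.33, 0.002]
ft_force: [-0.1, -0.1, -2.4]
opening: 17.6
```

```bash
python3 -c "
from h import *
rep(526.5,-222.6,213); tilt()"
```

```text
t 15.85 pos [ 526.71 -222.33  167.44] rot [-3.124e+00 -3.304e-01  1.700e-03] psi 12.07 F [-0.15 -0.06 -2.42] M [-0.023  0.006  0.049] op 17.59
delta tool [ -0.26   0.22 -45.56]
tool z [-0.0011  0.     -1.    ]
needed turn deg (tool x,y) [-0.02  0.06  0.  ]
```

Call:
jog_arm(increments=[[1,0.0001,0.0002,-0.007,0,0.05,0],[1,0.0002,0.0001,-0.007,0,0.05,0],[1,0.0002,0,-0.008,0,0.05,0],[1,0.0002,0,-0.009,0,0.05,0],[1,0.0002,0,-0.015,0,0.05,0],[1,0.0002,0,-0.015,0,0.05,0],[1,0,0,0,0,0,0]])

```text
t: 16.55
eef_pos: [528.3, -222.7, 235.6]
ee_rot: [3.122, 0.33, 0.012]
ft_force: [0.7, 0.0, -2.7]
opening: 17.6
```

```bash
python3 -c "
from h import *
rep(536.3,165.4,225); tilt()"
```

```text
t 16.55 pos [ 528.27 -222.66  235.56] rot [3.1225 0.3303 0.0118] psi 12.08 F [ 0.7   0.03 -2.66] M [-0.003  0.019  0.015] op 17.57
delta tool [  89.05 -377.79   10.56]
tool z [ 7.6e-03 -9.0e-04 -1.0e+00]
needed turn deg (tool x,y) [ 0.14 -0.42  0.  ]
```

Call:
jog_arm(increments=[[1,0.005,-0.02,0,0,-0.4,0.4],[1,0.009,-0.037,0,0,0,0],[1,0.009,-0.037,0,0,0,0],[1,0.009,-0.037,0,0,0,0],[1,0.009,-0.037,0,0,0,0],[1,0.009,-0.037,0,0,0,0],[1,0.009,-0.037,0,0,0,0],[1,0.009,-0.037,0,0,0,0],[1,0.009,-0.037,0,0,0,0],[1,0.007,-0.027,0,0,0,0],[1,0.003,-0.012,0,0,0,0],[1,0,0,0,0,0,0],[1,0,0,0,0,0,0]])

```text
t: 17.85
eef_pos: [540.8, 155.1, 229.7]
ee_rot: [3.124, 0.314, -0.005]
ft_force: [0.5, 0.1, -1.7]
opening: 17.7
```

```bash
python3 -c "
from h import *
rep(536.3,165.4,150); tilt()"
```

```text
t 17.85 pos [540.83 155.14 229.71] rot [ 3.1242  0.3142 -0.0049] psi 11.49 F [ 0.48  0.13 -1.73] M [ 0.027 -0.047 -0.021] op 17.75
delta tool [ -2.39 -10.96  79.71]
tool z [-0.0029 -0.0019 -1.    ]
needed turn deg (tool x,y) [ 0.08  0.19 -0.  ]
```

Call:
jog_arm(increments=[[1,-0.0024,-0.011,0,0.1,0.2,-0.2],[1,-0.0005,0,0.02,0,-0.1,0],[1,-0.0005,0,0.02,0,-0.1,0],[1,-0.0005,0,0.02,0,-0.1,0],[1,0,0,0.01,0,0,0],[1,0,0,0,0,0,0],[1,0,0,0,0,0,0]])

```text
t: 18.55
eef_pos: [534.9, 161.4, 159.2]
ee_rot: [-3.126, -0.308, 0.002]
ft_force: [-0.7, -0.2, -3.3]
opening: 17.9
```

```bash
python3 -c "
from h import *
rep(536.3,165.4,142); tilt()"
```

```text
t 18.55 pos [534.86 161.42 159.18] rot [-3.1264e+00 -3.0820e-01  2.1000e-03] psi 11.26 F [-0.71 -0.24 -3.35] M [-0.015 -0.017  0.043] op 17.9
delta tool [ 2.18 -3.62 17.18]
tool z [-1.3e-03 -1.0e-04 -1.0e+00]
needed turn deg (tool x,y) [-0.01  0.08  0.  ]
```

Call:
jog_arm(increments=[[1,0.0022,-0.0036,0.005,0,0.05,-0.4],[1,0,0,0.005,0,0,0],[1,0,0,0,0,0,0]])

```text
t: 18.85
eef_pos: [537.3, 165.7, 150.4]
ee_rot: [-3.125, -0.32, -0.005]
ft_force: [-0.9, 0.2, -2.4]
opening: 17.4
```

```bash
python3 -c "
from h import *
rep(536.3,165.4,142); tilt()
grab('wrist','wrist6');grab('scene','scene6'); crop('scene6',355,140,455,270,5,'cs8')"
```

```text
t 18.85 pos [537.33 165.7  150.4 ] rot [-3.1251 -0.3197 -0.0049] psi 11.68 F [-0.94  0.21 -2.4 ] M [0.014 0.049 0.038] op 17.42
delta tool [-1.07  0.09  8.4 ]
tool z [ 3.1e-03  5.0e-04 -1.0e+00]
needed turn deg (tool x,y) [ 0.01 -0.18  0.  ]
```

View pics/cs8.png

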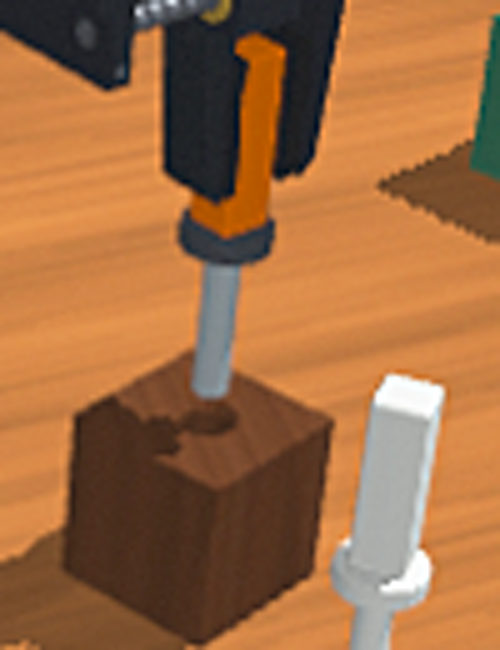

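View pics/wrist6.png

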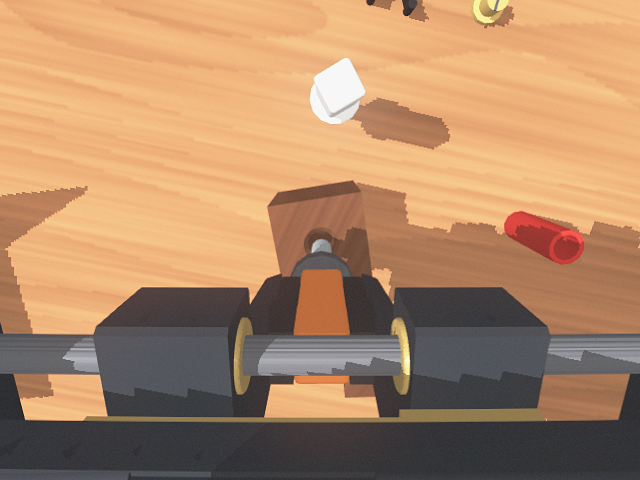

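Call:
jog_arm(increments=[[1,-0.0011,0,0.004,0,-0.18,0],[1,-0.0002,0,0.004,0,0,0],[1,-0.0002,0,0.004,0,0,0]])

```text
t: 19.25
eef_pos: [536.3, 165.4, 138.9]
ee_rot: [3.125, 0.32, 0.003]
ft_force: [0.4, 0.1, -2.2]
opening: 17.6
```

```bash
python3 -c "
from h import *
rep(536.3,165.4,87.5); tilt()"
```

```text
t 19.25 pos [536.34 165.41 138.88] rot [3.1251 0.3195 0.0034] psi 11.68 F [ 0.44  0.12 -2.17] M [ 0.056  0.007 -0.015] op 17.55
delta tool [-4.000e-02 -0.000e+00  5.138e+01]
tool z [ 0.0022  0.     -1.    ]
needed turn deg (tool x,y) [ 0.02 -0.12  0.  ]
```

Call:
jog_arm(increments=[[1,-0.0002,0,0.004,0,-0.12,0],[1,-0.0002,0,0.005,0,-0.03,0],[1,-0.0002,0,0.006,0,-0.03,0],[1,-0.0002,0,0.006,0,-0.03,0]])

```text
t: 19.65
eef_pos: [535.4, 165.2, 115.9]
ee_rot: [3.125, 0.319, -0.003]
ft_force: [-0.0, -0.2, -2.6]
opening: 17.3
```

```bash
python3 -c "
from h import *
rep(536.3,165.4,87.5); tilt()"
```

```text
t 19.65 pos [535.41 165.16 115.94] rot [ 3.1247  0.3194 -0.0032] psi 11.67 F [-0.04 -0.25 -2.59] M [-0.021  0.054 -0.004] op 17.27
delta tool [ 0.92 -0.06 28.44]
tool z [-2.e-03 -8.e-04 -1.e+00]
needed turn deg (tool x,y) [ 0.02  0.12 -0.  ]
```

Call:
jog_arm(increments=[[1,0.0006,0,0.005,0,0.1,0],[1,0,0,0.006,0,0,0],[1,0,0,0.006,0,0,0],[1,0,0,0.005,0,0,0]])

```text
t: 20.05
eef_pos: [535.8, 165.2, 91.5]
ee_rot: [3.125, 0.319, -0.001]
ft_force: [0.6, -0.5, -2.4]
opening: 18.0
```

```bash
python3 -c "
from h import *
rep(536.3,165.4,86.6); tilt()"
```

```text
t 20.05 pos [535.84 165.24  91.5 ] rot [ 3.1249e+00  3.1940e-01 -1.4000e-03] psi 11.67 F [ 0.58 -0.5  -2.4 ] M [ 0.001  0.018 -0.012] op 17.96
delta tool [ 0.48 -0.07  4.9 ]
tool z [-8.e-04 -5.e-04 -1.e+00]
needed turn deg (tool x,y) [ 0.02  0.05 -0.  ]
```

Call:
jog_arm(increments=[[1,0,0,0.002,0,0,0],[1,0,0,0.001,0,0,0]])

```text
t: 20.25
eef_pos: [535.6, 165.2, 87.6]
ee_rot: [3.125, 0.319, -0.003]
ft_force: [0.1, -0.2, -2.3]
opening: 17.6
```

Call:
jog_arm(increments=[[1,0,0,0.0008,0,0,0]])

```text
t: 20.35
eef_pos: [535.7, 165.2, 86.7]
ee_rot: [3.125, 0.319, -0.003]
ft_force: [0.9, -0.0, -1.9]
opening: 17.7
```

Call:
jog_arm(increments=[[1,0,0,0.0006,0,0,0]])

```text
t: 20.45
eef_pos: [535.7, 165.2, 86.6]
ee_rot: [3.125, 0.319, -0.002]
ft_force: [-4.2, -1.4, 6.6]
opening: 17.8
```

Call:
jog_arm(increments=[[1,0,0,0.0006,0,0,0]])

```text
t: 20.55
eef_pos: [535.7, 165.2, 86.6]
ee_rot: [3.125, 0.32, -0.002]
ft_force: [-3.8, -1.5, 5.6]
opening: 18.1
```

Call:
jog_arm(increments=[[0.7,0,0,0,0,0,0],[0.5,0,0,0,0,0,0],[0,0,0,0,0,0,0],[-0.5,0,0,0,0,0,0],[-1,0,0,0,0,0,0],[-1,0,0,0,0,0,0],[-1,0,0,0,0,0,0],[-1,0,0,0,0,0,0],[-1,0,0,0,0,0,0]])

```text
t: 21.45
eef_pos: [536.8, 165.3, 87.1]
ee_rot: [3.125, 0.319, 0.003]
ft_force: [-1.4, -0.4, -0.4]
opening: 76.1
```

```bash
python3 -c "
from h import *
rep(536.3,165.4,200); tilt()
grab('scene','scene7'); crop('scene7',355,140,455,270,5,'cs9')"
```

```text
t 21.45 pos [536.76 165.32  87.13] rot [3.1249e+00 3.1930e-01 3.0000e-03] psi 11.67 F [-1.36 -0.38 -0.42] M [-0.018  0.013 -0.025] op 76.13
delta tool [  -0.43   -0.17 -112.87]
tool z [ 2.e-03 -2.e-04 -1.e+00]
needed turn deg (tool x,y) [ 0.04 -0.11  0.  ]
```

View pics/cs9.png

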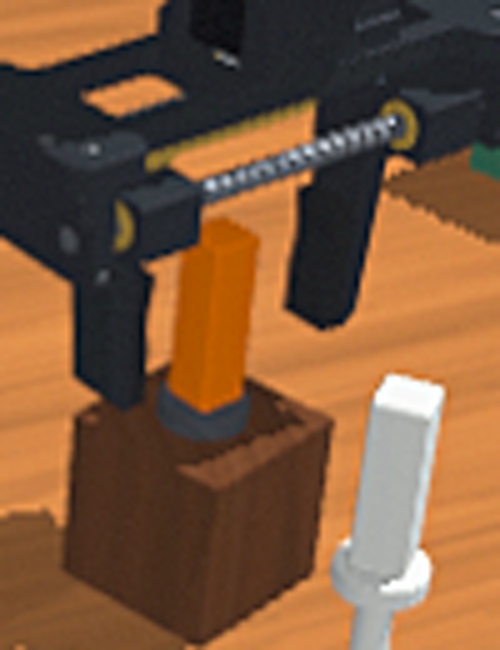

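The drift is standing upright with its collar on the block. I'll lift the gripper clear.

Call:
jog_arm(increments=[[-1,0,0,-0.015,0,0,0],[-1,0.0003,0,-0.02,0,0,0],[-1,0.0005,0,-0.03,0,0,0],[-1,0.0005,0,-0.03,0,0,0],[-1,0,0,-0.03,0,0,0],[-1,0,0,-0.02,0,0,0],[-1,0,0,0,0,0,0],[-1,0,0,0,0,0,0]])

```text
t: 22.3
eef_pos: [537.0, 165.5, 236.1]
ee_rot: [3.125, 0.319, -0.002]
ft_force: [0.1, -0.2, -0.7]
opening: 87.9
```

```bash
python3 -c "
from h import *
rep(536.3,165.4,200)
grab('scene','scene8'); grab('top','top8')"
```

```text
t 22.3 pos [537.   165.53 236.11] rot [ 3.125e+00  3.192e-01 -1.700e-03] psi 11.67 F [ 0.09 -0.15 -0.72] M [ 0.043 -0.016  0.016] op 87.94
delta tool [-7.100e-01 -2.000e-02  3.611e+01]
```

View pics/scene8.png

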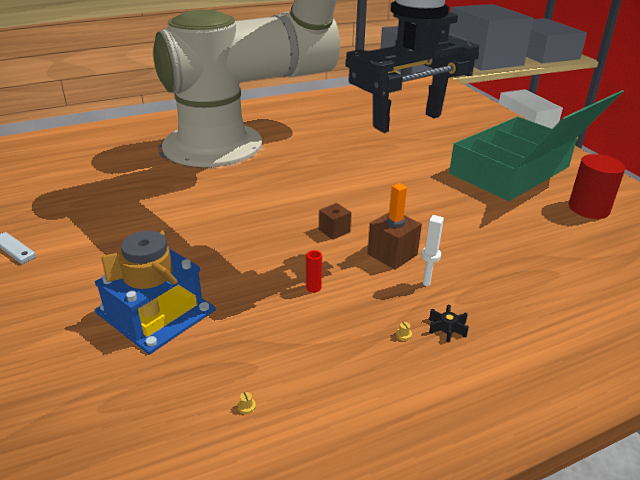

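The drift is in its holder at (399,205). The bush is in the tray at (150,310). The socket, plugs, impeller and white look-alike haven't moved. Handing in.

```bash
python3 -c "
from h import *
print(order.hand_in())"
```

```text
the job is handed in; nothing more can be done
None
```

I pressed the worn bush out of the hub into the yellow catch tray. The drift is back upright in its holder with its collar down on the block, released. I handed the job in at 22.3 s of the 72 s allowed.

- **Unplanned touch:** on the way over, the arm sank and overshot. The nose touched the washer about 10 mm from the hole before I meant it to. I read about 13 N there once it had stopped, which is under the 25 N limit, but I did not record the peak. I lifted off, straightened the drift and saw no slip in the grip.
- **Pressing:** the cameras showed the washer hole about 3.5 mm off the hub axis. I lined the nose up from that, and it went in without a search. The bush slid at about 12–13 N (the highest reading, allowing for the drift's weight) and let go with the nose about 47 mm below the washer top.
- **Last checks:**
  - The drift seated at the same height I gripped it at.
  - The final scene picture shows the bush in the tray, the drift upright in its block and the gripper clear of everything.
  - The socket, impeller, both plugs and the white look-alike are where they were.
  - No checks failed or disagreed, but I did not view the final top picture.

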